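# Clamp a reglued phone screen in the bonding press

## Robot

A 6-joint arm with a two-finger parallel gripper is mounted at the origin on the work surface. World frame = base frame: x ahead of the robot, y to its left, z up, the work surface at z = 0. Lengths are in mm, angles in rad, forces in N, time in s.
With the tool pointing down it reaches from about 350 to 975 mm from the base axis. Payload 7.1 kg.
Tool frame: the origin (TCP) lies at the very end of the fingers, on their centre line; the grasp point (between the pads) lies 19 mm behind it (grip_point_offset is the distance from the TCP to the grasp point, in mm); x points along the fingers, y is the direction in which the jaws open and shut, and the axes are right-handed (so a half turn about x gives the same grasp; the last joint's range is limited). The gripper opens to 88 mm and grips with 3 to 60 N. Pads are 20 mm wide; open, the fingers measure 115 mm over their backs; the gripper's body (75 mm by 178 mm) begins 61 mm behind the grasp point.
Start: joints at [-1.122, 0.423, 1.63, -0, 1.089, -0.019], TCP at [281.841, -557.826, 222.675] pointing down, gripper open.
Joint ranges: [-3, 3], [-0.9, 2.11], [0.09, 2.58], [-1.31, 4.45], [0.11, 2.69], [-2.54, 2.54]. Speed limits (rad/s): [2.39, 2.39, 3.01, 3.14, 3.14, 3.14].

## Interface

Orientations are given as [roll, pitch, yaw] about the fixed x, y, z axes, in that order (R = Rz(yaw) Ry(pitch) Rx(roll)).
In Python, from rig import * gives the robot as it stands.
- The arm moves only by the shell command python3 -m crank 'ROWS' [OPENING] [FORCE]. ROWS is JSON, a list that holds one entry, the list of rows, each a list of 4 numbers: the shift along the world's x, y, z in units of 0.3 m (1.0 is 0.3 m), then the turn about the world's z in units of 2 pi rad (1.0 is 2 pi rad). In form: [[[dx, dy, dz, twist], ...]]. A call has 1 to 12 rows; each row shifts and turns the commanded pose from where the row before left it; what a row does not reach is not made up. A row lasts 1/10 s, in which the tool goes at most 50 mm and 8.59 degrees, less where a joint would pass 70% of its speed; a pose out of reach is approached as far as the arm can. A call with a number of a shift or a turn outside -1 to 1 is refused whole. A call with a gripper value outside its range is refused whole. OPENING is the opening, from 0 (shut) to 1 (fully open), set as the call begins (- or left out, the last holds). The fingers move at their own pace and stop on an object; FORCE is the grip in N (left out, the last holds). Time passes only in rows, so rows that do not move let the fingers close. It gives the time, the measured TCP pose, the force and the opening at its end, in the units of the state.
- observe(): the state, without advancing time (a new reading comes with each control period).
- camera(name): name is "side" or "top" or "wrist"; returns the picture (420x560x3 uint8, red, green, blue); there is no depth.
- camera_info(name): a dict with "K" (3x3 intrinsics, pixels), "R" (3x3) and "t" (3): a world point X has camera coordinates R X + t; the wrist camera has in their place "tool_from_camera" (4x4, takes a point from camera to tool coordinates, whose origin is the TCP and whose axes are the tool frame's). Camera axes: x right, y down, z forward; pixel columns grow to the right and rows downward; lengths in mm; the calibration is good to about 2 mm. A picture is of the moment at which its call begins: read the wrist's pose just before it. camera_info takes no time and is no camera call.
- job_done(): hands the job in, once; it reports no verdict.
The state is a dict: "time_s": time; "joint_positions": joint angles; "joint_vel": joint speeds; "tau": joint torques, N m; "tcp_pos": TCP position; "tool_rot": TCP orientation; "contact_force": force on the tool from outside, world axes, zero at the start; "torque": the same for the moment, N m; "width": opening from 0.0 (shut) to 1.0 (fully open).
Only numpy, scipy, OpenCV 4.12 (cv2) and the standard library are available. Lean on these libraries where they do the work, as an engineer would, in place of code of your own. Each camera call takes 0.05 s, during which the arm holds its last target. There are 200 camera calls.

## Task

The phone's screen has just been reglued and needs clamping while it sets. Swing the press arm over the phone, right up against its stop, then wind the knob clockwise: its clicks are light until the pressure plate meets the glass, then each one is distinctly stiffer. Stop on the third stiff click, not a click further or the glass cracks, let go so that the clamp stays set, and leave the phone and the other things on the mat where they lie.

Things in the scene. Friction and masses are not known exactly. Their poses are not given: they have to be found in the camera images.
- swing_arm: Blue swing arm of the press, a level bar 34 mm wide and 14 mm thick on an upright hinge post. Origin on the hinge axis at the arm's underside; x runs along the arm from hinge to knob (110 mm), z up. Seen from above it closes clockwise, to a stop where the knob stands over the middle of the phone bed; it starts 0.9 to 1.3 rad short of that. Carries knob, screw and pressure plate.
- hinge_top (a point): Top of the hinge post, on the vertical axis about which the arm swings, 77 mm above the bench. Friction of about 0.22 N m keeps the arm where it is left (2 N at the knob moves it). Best moved by the gripped knob in short arcs about this axis, turning the gripper with the arm so as not to wind the knob. Winding clockwise also holds the arm on its stop.
- knob_grip (a point): Centre of the round, fluted black knob (36 mm across, 26 mm tall) on the arm: on its vertical axis, half-way up, the height to grip (102 mm above the bench). The arm's head, 50 mm across, lies 27 mm below this point. The point belongs to the arm and does not turn with the knob. The knob neither rises nor sinks when wound. 30 N of grip holds it without slipping; it may be regripped at any rest.
- knob_top (a point): Middle of the orange disc on top of the knob (no marks). 18 clicks a turn, 0.35 rad each; it starts at rest in a click. Two to five light clicks come first. Torque swings by 0.28 N m each click: crest 1/4 click past each rest, dip at 3/4. Turning steadily, crest and dip are 0.26 and -0.02 on light clicks, 0.33 and 0.10 on the first stiff one, then 0.39 and 0.12; at pauses all up to 0.2 lower.
- plate_place (a point): Screw end under the arm, on the knob's axis, above the aluminium pressure plate (104 x 58 mm, 10 mm thick, black facing). Clockwise winding lowers the plate 0.8 mm a click; this point, on the arm, does not move with it. The plate is 1.5 to 4 mm clear of the glass at the start, differing each time. Its spring is preloaded (50 N), so the clicks turn stiff at once when it meets the glass.
- bed_centre (a point): Middle of the phone bed, on its surface, 19 mm above the bench; y runs along the phone to the hinge post (110 mm away), z up. With the arm on its stop the knob is right above this point. The press is a 124 x 244 mm aluminium plate fixed on a 3 mm blue mat. The knob stays when let go within a quarter click of a rest, though under load it may creep back a third of a click, which is harmless.
- phone: Black-glass phone, 71.5 x 147 x 8 mm, 0.18 kg, loose in the bed between black locating blocks with about 1.5 mm play; origin in the middle of its underside, y along its length. Not to be handled.
- spool_centre (a point): Orange solder spool, 60 mm across, 32 mm tall, standing on the mat: its centre. A bystander.
- screwdriver_grip (a point): Black-handled screwdriver, 160 mm long, 26 mm thick handle, lying on the mat: a point in its handle. A bystander.
- board_centre (a point): Green phone logic board, 75 x 45 x 6 mm, lying flat on the mat: the middle of its long part. A bystander.

How it is judged (in metres and radians):
On the way, in this order (a step that is already met when the one before it is completed fails the run):
1. the press arm is over the phone, against its stop, with the plate not yet on the glass (horizontal distance between knob_grip and bed_centre below 0.005 m and contact force between swing_arm and phone below 1 N), for 0.2 s.
2. the plate presses on the glass (horizontal distance between knob_grip and bed_centre below 0.005 m and contact force between swing_arm and phone above 45 N), for 0.1 s.
At the end, for the whole second after the job is handed in: The arm is on its stop (knob within 5 mm of above the middle of the bed) and at rest, the phone within 5 mm of the middle of its bed, and the plate presses on it with the 64.5 to 74 N of the third stiff click (horizontal distance between each of knob_grip, phone and bed_centre below 0.005 m and contact force between swing_arm and phone between 64.5 and 74 N and angular speed of swing_arm below 0.05 rad/s); the robot touches nothing.
It fails at once if the glass is overloaded: wound on to a fourth stiff click (over 77.5 N) (contact force between swing_arm and phone above 77.5 N).
It fails at once if a bystander on the mat is moved by more than 20 mm (distance of any of spool_centre, screwdriver_grip, board_centre from where it was at the start of the episode above 0.02 m).
It also fails if it takes over 72 s, if anything falls off the work surface, if the arm or the gripper's body presses on something with over 40 N, if the wrist force passes 120 N, or if a joint passes its speed limit or range.

## Working session

There is one attempt and no reset: what is moved stays moved. The work goes in short steps, Python scripts to look and compute and a shell command to move; the robot and the scene stay as the last step left them, time stands still between calls to the robot, and variables do not carry over. Pictures are saved under pics/ and viewed, about 8 in all and at most 12, crops included, and the job is handed in when it is done.

```bash
mkdir -p pics
python3 - <<'E'
from rig import *
import cv2,numpy as np
s=observe();print(s)
for n in("top","side"):
    im=camera(n);cv2.imwrite(f"pics/{n}0.png",cv2.cvtColor(im,cv2.COLOR_RGB2BGR))
    i=camera_info(n);print(n,{k:np.round(v,3).tolist() for k,v in i.items()})
print(camera_info("wrist"))
a=cv2.imread("pics/top0.png")
cv2.imwrite("pics/top0b.png",cv2.resize(a,(800,600),interpolation=cv2.INTER_CUBIC))
E
```

```text
{'time_s': 0.0, 'joint_positions': array([-1.12201247e+00,  4.23855730e-01,  1.63068176e+00,  2.48489809e-05,
        1.08862857e+00, -1.90068722e-02]), 'joint_vel': array([ 0.00070832,  0.00077994, -0.00028196,  0.00097282,  0.0009144 ,
        0.00019041]), 'tau': array([ 1.11344601e-03, -5.44620681e+01, -2.73670292e+01,  6.43873634e-02,
        2.27792328e-02, -1.12307032e-04]), 'tcp_pos': array([ 281.60232949, -557.33256029,  221.89565494]), 'tool_rot': array([-1.60378331,  1.56922277,  2.00558854]), 'contact_force': array([0.77742378, 0.11533371, 0.20171186]), 'torque': array([-0.0131872 ,  0.020595  ,  0.00734746]), 'width': 1.0001279019441873}
top {'K': [[383.926, 0.0, 279.919], [0.0, 383.926, 214.347], [0.0, 0.0, 1.0]], 'R': [[-0.028, -0.999, -0.026], [-0.996, 0.03, -0.081], [0.082, 0.023, -0.996]], 't': [14.86, 568.289, 843.57]}
side {'K': [[461.528, 0.0, 281.961], [0.0, 461.528, 205.674], [0.0, 0.0, 1.0]], 'R': [[-0.978, -0.208, -0.016], [-0.142, 0.718, -0.682], [0.154, -0.665, -0.731]], 't': [566.14, 150.191, 1053.394]}
{'K': array([[340.57280955,   0.        , 277.78851401],
       [  0.        , 340.57280955, 210.7472882 ],
       [  0.        ,   0.        ,   1.        ]]), 'tool_from_camera': array([[-4.98119866e-04, -2.62355084e-01,  9.64971275e-01,
        -1.62009448e+02],
       [ 9.99999189e-01,  9.99990757e-04,  7.88077470e-04,
         1.00831655e+00],
       [-1.17171849e-03,  9.64970886e-01,  2.62354373e-01,
        -6.98125843e+01],
       [ 0.00000000e+00,  0.00000000e+00,  0.00000000e+00,
         1.00000000e+00]])}
```

View pics/top0b.png

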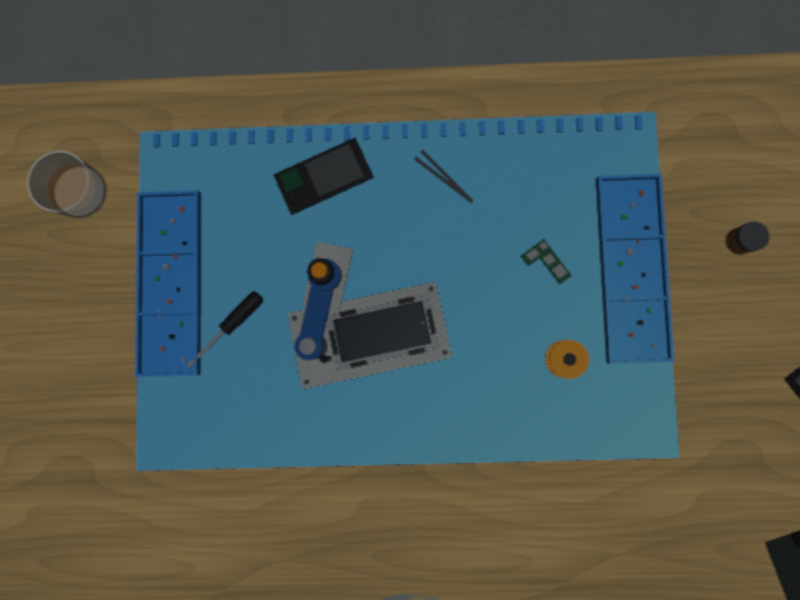

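View pics/side0.png

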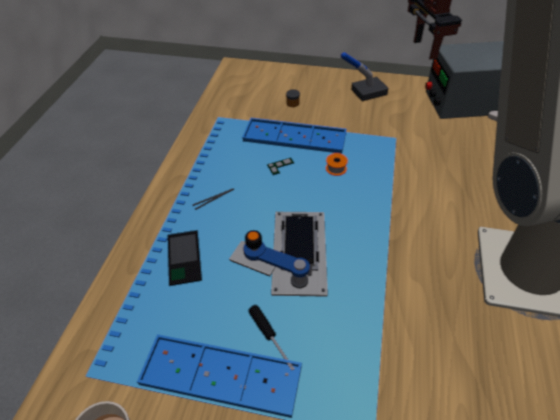

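Top picture (800x600 scale): knob's orange disc at (319,270), hinge top at (308,346), phone glass centre about (382,332). The side picture agrees: disc (253,238), hinge (299,266).

```bash
cat > h.py <<'E'
from rig import *
import numpy as np, cv2
def ray(n,u,v,z):
    i=camera_info(n);K,R,t=map(np.array,(i["K"],i["R"],i["t"]))
    c=-R.T@t;d=R.T@np.linalg.solve(K,[u,v,1.]);return c+d*(z-c[2])/d[2]
def save(n,name,crop=None,sc=1):
    im=cv2.cvtColor(camera(n),cv2.COLOR_RGB2BGR)
    if crop: im=im[crop[1]:crop[3],crop[0]:crop[2]]
    cv2.imwrite("pics/"+name,cv2.resize(im,None,fx=sc,fy=sc,interpolation=cv2.INTER_CUBIC))
E
python3 - <<'E'
from h import *
def orange(im,box):
    x0,y0,x1,y1=box;h=cv2.cvtColor(im,cv2.COLOR_BGR2HSV)[y0:y1,x0:x1]
    m=cv2.inRange(h,(5,150,120),(20,255,255));M=cv2.moments(m,True);return M['m10']/M['m00']+x0,M['m01']/M['m00']+y0,M['m00']
t=orange(cv2.imread("pics/top0.png"),(205,170,245,205));s=orange(cv2.imread("pics/side0.png"),(235,220,275,255))
print(t,s)
k1=ray("top",*t[:2],115);k2=ray("side",*s[:2],115)
h1=ray("top",308*.7,346*.7,77);h2=ray("side",299,266,77)
p=ray("top",382*.7,332*.7,27)
print(k1,k2,h1,h2,p)
for k,h in((k1,h1),(k2,h2)):
    d=k-h;print(np.hypot(*d[:2]),np.arctan2(d[1],d[0]))
d=p-h1;print(np.hypot(*d[:2]),np.arctan2(d[1],d[0]))
s=observe();print(s['tcp_pos'])
from scipy.spatial.transform import Rotation as Ro
print(Ro.from_euler('xyz',s['tool_rot']).as_matrix().round(3))
E
sed -n 1,5p /dev/null
```

```text
(222.94029850746267, 188.77611940298507, 67.0) (252.546875, 235.3125, 64.0)
[616.68836721 110.73325762 115.        ] [618.00784838 110.74145346 115.        ] [509.10489814 134.66789424  77.        ] [510.13786423 143.22314627  77.        ] [528.43742683  27.40847773  27.        ]
110.21374526844514 -0.21890985380054806
112.6543112692264 -0.29248300749336825
108.98774746098579 -1.3924701044380388
[ 281.6277418  -557.40640065  221.98898986]
[[-0.001  0.451 -0.893]
 [ 0.001 -0.893 -0.451]
 [-1.    -0.001 -0.   ]]
```

Run:
```python
import cv2
a=cv2.imread("pics/top0.png")[160:280,195:320]
cv2.imwrite("pics/topc.png",cv2.resize(a,None,fx=5,fy=5,interpolation=cv2.INTER_CUBIC))
```

```text
(no output)
```

View pics/topc.png

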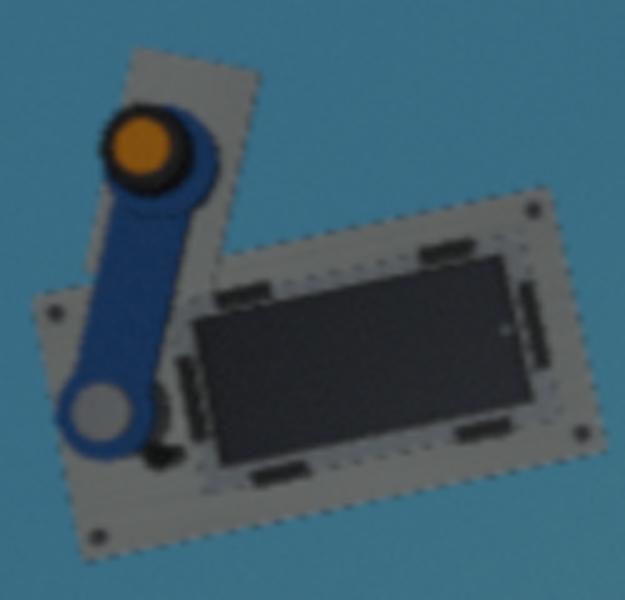

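```bash
python3 -m crank '[[[0.07,0.14,0,0.023],[0.07,0.14,0,0.023],[0.07,0.14,0,0.023],[0.07,0.14,0,0.023],[0.07,0.14,0,0.023],[0.07,0.14,0,0.023],[0.07,0.14,0,0.023],[0.07,0.14,0,0.023],[0.07,0.14,0,0.023],[0.07,0.14,0,0.023],[0.07,0.14,0,0.023],[0.07,0.14,0,0.023]]]' 1
python3 - <<'E'
from h import *
s=observe();print(s['joint_positions'],s['tcp_pos'])
c=np.array([[193,320],[500,255],[533,402],[220,466]])/5+[195,160]-.4
P=np.array([ray("top",u,v,27)[:2] for u,v in c]);print(P,P.mean(0))
y=(P[0]+P[3]-P[1]-P[2]);y/=np.hypot(*y);print(y,np.arctan2(*y[::-1]),P.mean(0)+110*y, np.hypot(*(P[0]-P[1])))
E
```

```text
time_s: 1.3
tcp_pos: [534.2, -51.9, 222.6]
tool_rot: [-2.048, 1.571, -2.982]
contact_force: [-0.5, -0.8, -0.5]
width: 0.996
[-1.18980347e-01  2.94429889e-01  1.82516045e+00 -9.02234693e-05
  1.02227100e+00 -7.56199253e-01] [534.20726777 -51.90107868 222.55277968]
[[550.46446441 103.95177992]
 [575.62911135 -35.02906917]
 [509.29063112 -47.69433528]
 [484.7211421   93.02562097]] [530.02633725  28.56349911]
[-0.17506592  0.98455672] 1.746769043901332 [510.76908655 136.86473777] 141.24070188168517
```

```bash
python3 -m crank '[[[0.069,0.1355,0,0.0234],[0.069,0.1355,0,0.0234],[0.069,0.1355,0,0.0234],[0.068,0.1355,0,0.0234],[0,0,-0.04,0.0234],[0,0,-0.04,0.0234],[0,0,-0.04,0.0234],[0,0,-0.04,0.0234],[0,0,0,0.0234],[0,0,0,0.0234],[0,0,0,0],[0,0,0,0]]]' 1
python3 - <<'E'
from h import *
s=observe();print(s['joint_positions'],s['tcp_pos'])
from scipy.spatial.transform import Rotation as Ro
save("wrist","w1.png")
R=Ro.from_euler('xyz',s['tool_rot']).as_matrix();T=camera_info("wrist")["tool_from_camera"];K=camera_info("wrist")["K"]
def proj(X):
    p=R.T@(np.array(X)-s['tcp_pos']);p=T[:3,:3].T@(p-T[:3,3]);p=K@p;return p[:2]/p[2]
def wr(u,v,z):
    d=R@T[:3,:3]@np.linalg.solve(K,[u,v,1.]);c=R@T[:3,3]+s['tcp_pos'];return c+d*(z-c[2])/d[2]
print(proj([617,110.7,115]),proj([510,136,77]))
im=cv2.imread("pics/w1.png");m=cv2.inRange(cv2.cvtColor(im,cv2.COLOR_BGR2HSV),(5,150,100),(20,255,255))
n,l,st,c=cv2.connectedComponentsWithStats(m);i=1+st[1:,4].argmax();print(c[i],st[i],wr(*c[i],115))
E
```

```text
time_s: 2.5
tcp_pos: [616.2, 108.8, 174.5]
tool_rot: [2.738, 1.57, -3.018]
contact_force: [-0.4, -0.2, 0.4]
width: 0.997
[ 1.55665991e-01  4.80076941e-01  1.66297256e+00  1.53813383e-05
  9.98942596e-01 -1.94177098e+00] [616.21109265 108.75519856 174.4631818 ]
[280.99621107 231.74974014] [384.33492361 111.70485234]
[280.17102138 229.54869359] [264 214  33  32 842] [615.91539679 109.40968967 115.        ]
```

View pics/w1.png

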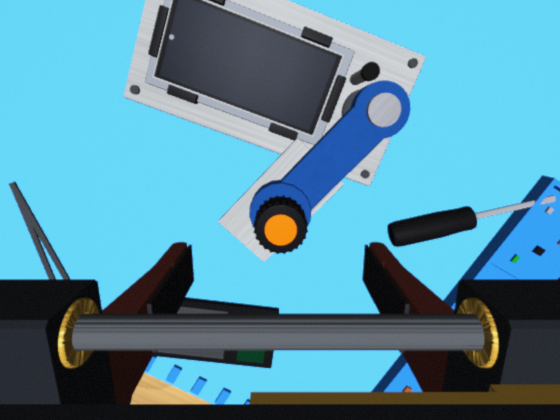

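The wrist view shows the knob disc at (280,230), centred between the fingers to within 1 mm. The hinge is at (384,110), and the measurements agree. I'll lower and grip.

```bash
python3 -m crank '[[[0,0.002,-0.1,0],[0,0,-0.1,0],[0,0,-0.06,0],[0,0,-0.045,0],[0,0,0,0],[0,0,0,0]]]' 1 && python3 -m crank '[[[0,0,0,0],[0,0,0,0],[0,0,0,0],[0,0,0,0],[0,0,0,0],[0,0,0,0],[0,0,0,0],[0,0,0,0]]]' 0 45
python3 - <<'E'
from h import *
s=observe();print(s['torque'],s['contact_force'],s['tcp_pos'])
h=np.array([510,136]);k0=s['tcp_pos'][:2];r=np.hypot(*(k0-h));print(r)
r=110.;a0=np.arctan2(*(k0-h)[::-1]);print(a0)
prev=k0
for i in range(1,17):
    a=a0-.075*i; p=h+r*np.array([np.cos(a),np.sin(a)]);print(i,round(a,3),p.round(1),((p-prev)/300).round(4));prev=p
print(.075/2/np.pi)
E
```

```text
time_s: 3.15
tcp_pos: [616.7, 109.4, 83.6]
tool_rot: [-0.361, 1.57, 0.169]
contact_force: [0.7, -0.8, 0.2]
width: 1.001
time_s: 3.95
tcp_pos: [615.8, 109.5, 83.1]
tool_rot: [2.539, 1.57, 3.069]
contact_force: [-3.2, 1.1, 2.1]
width: 0.403
[ 0.32400102  0.32600525 -0.00589898] [-3.24583901  1.08194771  2.1354766 ] [615.7592912  109.49802884  83.10705946]
109.02927198640039
-0.24553165926256051
1 -0.321 [614.4 101.3] [-0.0045 -0.0272]
2 -0.396 [611.5  93.6] [-0.0096 -0.0258]
3 -0.471 [608.   86.1] [-0.0115 -0.025 ]
4 -0.546 [604.   78.9] [-0.0134 -0.024 ]
5 -0.621 [599.5  72. ] [-0.0151 -0.023 ]
6 -0.696 [594.4  65.5] [-0.0168 -0.0218]
7 -0.771 [588.9  59.4] [-0.0184 -0.0204]
8 -0.846 [583.   53.7] [-0.0199 -0.019 ]
9 -0.921 [576.6  48.4] [-0.0212 -0.0175]
10 -0.996 [569.8  43.7] [-0.0225 -0.0158]
11 -1.071 [562.8  39.5] [-0.0236 -0.0141]
12 -1.146 [555.4  35.8] [-0.0246 -0.0123]
13 -1.221 [547.7  32.7] [-0.0255 -0.0104]
14 -1.296 [539.9  30.1] [-0.0262 -0.0085]
15 -1.371 [531.9  28.2] [-0.0267 -0.0065]
16 -1.446 [523.7  26.9] [-0.0271 -0.0045]
0.01193662073189215
```

```bash
python3 -m crank '[[[-0.007,-0.027,0,-0.012],[-0.0096,-0.0258,0,-0.012],[-0.0115,-0.025,0,-0.012],[-0.0134,-0.024,0,-0.012],[-0.0151,-0.023,0,-0.012],[-0.0168,-0.0218,0,-0.012],[0,0,0,0]]]'
python3 - <<'E'
from h import *
s=observe();print(s['torque'],s['contact_force'],s['tcp_pos'],s['joint_positions'],s['width'])
k0=s['tcp_pos'][:2]-[510,136];print(np.hypot(*k0),np.arctan2(*k0[::-1]))
E
```

```text
time_s: 4.65
tcp_pos: [592.5, 65.3, 83.1]
tool_rot: [2.96, 1.568, 3.035]
contact_force: [-5.0, 2.4, 4.1]
width: 0.403
[ 0.49366858  0.69373737 -0.02888442] [-4.993944    2.36157096  4.05344125] [592.51113945  65.25068943  83.07823199] [ 8.94146762e-02  5.69549993e-01  1.77361697e+00  8.15561074e-04
  8.01378099e-01 -1.55743984e+00] 0.4033401258772856
108.6901701148661 -0.7088042403078442
```

```bash
python3 -m crank '[[[-0.0184,-0.0204,0,-0.012],[-0.0199,-0.019,0,-0.012],[-0.0212,-0.0175,0,-0.012],[-0.0225,-0.0158,0,-0.012],[-0.0236,-0.0141,0,-0.012],[-0.0246,-0.0123,0,-0.012],[-0.0255,-0.0104,0,-0.012],[0,0,0,0]]]'
python3 - <<'E'
from h import *
s=observe();print(s['torque'],s['contact_force'],s['tcp_pos'],s['joint_positions'],s['width'])
k0=s['tcp_pos'][:2]-[510,136];print(np.hypot(*k0),np.arctan2(*k0[::-1]))
save("top","t2.png",(195,160,320,280),5)
E
```

```text
time_s: 5.45
tcp_pos: [545.6, 33.5, 83.1]
tool_rot: [3.09, 1.568, 2.638]
contact_force: [-4.6, 8.0, 2.2]
width: 0.404
[ 1.36596045e+00  5.72535628e-01 -1.35828896e-03] [-4.61906912  7.95555488  2.16415359] [545.61937301  33.51380574  83.09362056] [ 0.03864134  0.51427905  1.88577646  0.00243403  0.74427578 -1.08161188] 0.4035185546403357
108.49958408741516 -1.236303221986609
```

```bash
python3 -m crank '[[[-0.017,-0.0058,0,-0.008],[0,0,0,0]]]';  python3 -m crank '[[[-0.0088,-0.0026,0,-0.004],[0,0,0,0]]]'; python3 -c "
from h import *
s=observe();print(s['torque'],s['contact_force'],s['tcp_pos'])"
```

```text
time_s: 5.7
tcp_pos: [541.1, 32.1, 83.1]
tool_rot: [2.982, 1.568, 2.48]
contact_force: [-5.1, 8.8, 2.9]
width: 0.404
time_s: 5.9
tcp_pos: [538.7, 31.4, 83.1]
tool_rot: [2.9, 1.568, 2.374]
contact_force: [-3.9, 8.5, 2.0]
width: 0.404
[ 1.58555604  0.45685108 -0.03917518] [-3.94837381  8.50665445  1.96030355] [538.74791914  31.40102602  83.06325117]
```

```bash
for i in 1; do python3 -m crank '[[[-0.0088,-0.001,0,-0.004],[0,0,0,0]]]'; python3 -m crank '[[[-0.0088,0,0,-0.004],[0,0,0,0]]]'; python3 -m crank '[[[-0.0088,-0.0015,0,-0.004],[0,0,0,0]]]';done; python3 -c "
from h import *
s=observe();print(s['torque'],s['contact_force'],s['tcp_pos'])"
```

```text
time_s: 6.1
tcp_pos: [536.4, 30.8, 83.1]
tool_rot: [2.856, 1.569, 2.305]
contact_force: [-1.9, 7.1, 2.4]
width: 0.399
time_s: 6.3
tcp_pos: [534.1, 30.3, 83.1]
tool_rot: [2.976, 1.57, 2.401]
contact_force: [-1.8, 5.6, 0.7]
width: 0.399
time_s: 6.5
tcp_pos: [531.5, 29.8, 83.1]
tool_rot: [2.965, 1.57, 2.364]
contact_force: [-2.2, 5.2, 0.4]
width: 0.402
[ 0.85687279  0.18435432 -0.02894214] [-2.17547948  5.2347073   0.42864002] [531.50230496  29.76297832  83.10542716]
```

```bash
python3 -m crank '[[[-0.007,-0.001,0,-0.0033],[0,0,0,0]]]'; python3 -m crank '[[[-0.007,-0.001,0,-0.0033],[0,0,0,0]]]'; python3 -c "
from h import *
s=observe();print(s['torque'],s['contact_force'],s['tcp_pos'])"
```

```text
time_s: 6.7
tcp_pos: [529.5, 29.4, 83.1]
tool_rot: [2.974, 1.57, 2.353]
contact_force: [-1.1, 5.8, 0.4]
width: 0.401
time_s: 6.9
tcp_pos: [528.9, 29.3, 83.2]
tool_rot: [0.962, 1.568, 0.32]
contact_force: [2.9, 6.1, -4.7]
width: 0.404
[ 1.00209628 -0.59156394  0.1121586 ] [ 2.89531247  6.12486382 -4.66330926] [528.94629759  29.28910813  83.17214862]
```

```bash
python3 -m crank '[[[-0.005,0.001,0,0],[0,0,0,0],[0,0,0,0],[0,0,0,0]]]'
python3 - <<'E'
from h import *
for i in range(1):
    s=observe();print(s['torque'],s['contact_force'],s['tcp_pos'],s['joint_positions'])
a=cv2.cvtColor(camera("top"),cv2.COLOR_RGB2BGR)[160:280,195:320]
a=cv2.resize(a,None,fx=3,fy=3); b=cv2.resize(cv2.cvtColor(camera("side"),cv2.COLOR_RGB2BGR)[170:310,200:363],(418,360))
cv2.imwrite("pics/stop.png",np.hstack([a,b]))
E
```

```text
time_s: 7.3
tcp_pos: [528.9, 29.3, 83.2]
tool_rot: [0.739, 1.566, 0.097]
contact_force: [7.1, 5.0, -8.8]
width: 0.401
[ 0.66969101 -1.26919728  0.19913227] [ 7.11548258  5.03112546 -8.82084514] [528.8589124   29.29812188  83.19464146] [ 3.26819374e-02  4.92923804e-01  1.92858127e+00  4.99565290e-04
  7.15030877e-01 -8.97084607e-01]
```

View pics/stop.png

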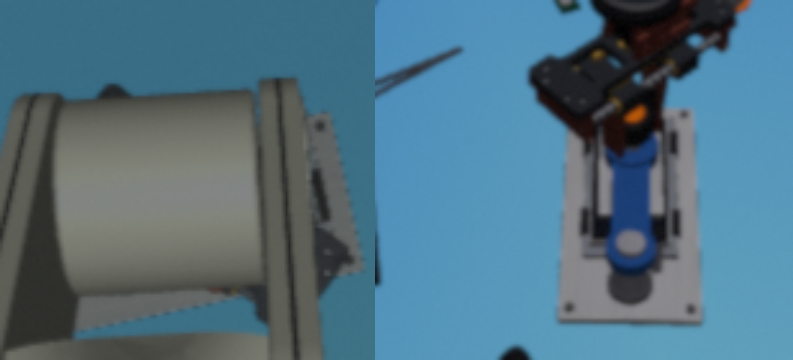

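The knob no longer moves in x while the force climbs, and the side view shows the arm lying along the phone, so it is on its stop. Next I wind in eighth-click rows and read the torque after each one.

```bash
cat > m.py <<'E'
from h import *
from scipy.spatial.transform import Rotation as Ro
import os
s=observe();R=Ro.from_euler('xyz',s['tool_rot']).as_matrix();y=np.arctan2(R[1,1],R[0,1])
if not os.path.exists('y0'): open('y0','w').write(str(y))
d=(float(open('y0').read())-y+1)%(2*np.pi)-1
print("t %.2f clicks %.3f tz %.3f F %s xy %s q6 %.2f"%(s['time_s'],d/(np.pi/9),s['torque'][2],s['contact_force'].round(1),s['tcp_pos'][:2].round(1),s['joint_positions'][5]))
E
m(){ python3 m.py; }; m
python3 -m crank '[[[0,0,0,-0.00694]]]' >/dev/null; m
python3 -m crank '[[[0,0,0,-0.00694]]]' >/dev/null; m
python3 -m crank '[[[0,0,0,-0.00694]]]' >/dev/null; m
python3 -m crank '[[[0,0,0,-0.00694]]]' >/dev/null; m
python3 -m crank '[[[0,0,0,-0.00694]]]' >/dev/null; m
python3 -m crank '[[[0,0,0,-0.00694]]]' >/dev/null; m
python3 -m crank '[[[0,0,0,-0.00694]]]' >/dev/null; m
python3 -m crank '[[[0,0,0,-0.00694]]]' >/dev/null; m
```

```text
t 7.40 clicks 0.000 tz 0.143 F [ 8.2  4.9 -8.3] xy [528.9  29.3] q6 -0.90
t 7.50 clicks 0.126 tz 0.276 F [ 7.5  4.1 -9. ] xy [528.9  29.3] q6 -0.85
t 7.60 clicks 0.254 tz 0.180 F [ 7.9  5.6 -9.1] xy [529.   29.4] q6 -0.81
t 7.70 clicks 0.380 tz 0.024 F [ 7.7  5.5 -9.2] xy [529.   29.4] q6 -0.76
t 7.80 clicks 0.506 tz -0.027 F [ 7.5  5.  -9.6] xy [529.   29.4] q6 -0.72
t 7.90 clicks 0.631 tz 0.009 F [ 8.2  6.2 -9.5] xy [529.   29.5] q6 -0.68
t 8.00 clicks 0.756 tz 0.100 F [ 7.4  5.6 -9.3] xy [529.1  29.4] q6 -0.63
t 8.10 clicks 0.880 tz 0.215 F [ 9.3  4.7 -8.7] xy [529.1  29.5] q6 -0.59
t 8.20 clicks 1.004 tz 0.306 F [ 8.3  6.4 -9.6] xy [529.1  29.5] q6 -0.55
```

```bash
m(){ python3 m.py; }
python3 -m crank '[[[0,0,0,-0.00694]]]' >/dev/null; m
python3 -m crank '[[[0,0,0,-0.00694]]]' >/dev/null; m
python3 -m crank '[[[0,0,0,-0.00694]]]' >/dev/null; m
python3 -m crank '[[[0,0,0,-0.00694]]]' >/dev/null; m
python3 -m crank '[[[0,0,0,-0.00694]]]' >/dev/null; m
python3 -m crank '[[[0,0,0,-0.00694]]]' >/dev/null; m
python3 -m crank '[[[0,0,0,-0.00694]]]' >/dev/null; m
python3 -m crank '[[[0,0,0,-0.00694]]]' >/dev/null; m
python3 -m crank '[[[0,0,0,-0.00694]]]' >/dev/null; m
```

```text
t 8.30 clicks 1.128 tz 0.280 F [ 8.   6.  -9.4] xy [529.2  29.5] q6 -0.50
t 8.40 clicks 1.254 tz 0.144 F [ 8.6  6.1 -9.2] xy [529.2  29.5] q6 -0.46
t 8.50 clicks 1.380 tz -0.009 F [ 8.7  6.4 -9. ] xy [529.2  29.5] q6 -0.42
t 8.60 clicks 1.505 tz 0.013 F [  9.1   6.2 -10. ] xy [529.3  29.6] q6 -0.37
t 8.70 clicks 1.631 tz 0.035 F [  8.8   6.1 -11.1] xy [529.3  29.6] q6 -0.33
t 8.80 clicks 1.755 tz 0.059 F [  9.    6.3 -10.7] xy [529.3  29.6] q6 -0.28
t 8.90 clicks 1.879 tz 0.189 F [  9.2   7.2 -10.5] xy [529.4  29.6] q6 -0.24
t 9.00 clicks 2.003 tz 0.240 F [  9.1   6.8 -10.5] xy [529.4  29.6] q6 -0.20
t 9.10 clicks 2.128 tz 0.287 F [  9.8   7.2 -10.8] xy [529.5  29.6] q6 -0.15
```

```bash
m(){ python3 m.py; }
python3 -m crank '[[[0,0,0,-0.00694]]]' >/dev/null; m
python3 -m crank '[[[0,0,0,-0.00694]]]' >/dev/null; m
python3 -m crank '[[[0,0,0,-0.00694]]]' >/dev/null; m
python3 -m crank '[[[0,0,0,-0.00694]]]' >/dev/null; m
python3 -m crank '[[[0,0,0,-0.00694]]]' >/dev/null; m
python3 -m crank '[[[0,0,0,-0.00694]]]' >/dev/null; m
python3 -m crank '[[[0,0,0,-0.00694]]]' >/dev/null; m
python3 -m crank '[[[0,0,0,-0.00694]]]' >/dev/null; m
```

```text
t 9.20 clicks 2.254 tz 0.195 F [  8.8   5.4 -10.2] xy [529.5  29.6] q6 -0.11
t 9.30 clicks 2.379 tz 0.048 F [  9.3   6.1 -10.6] xy [529.5  29.6] q6 -0.07
t 9.40 clicks 2.505 tz 0.022 F [  9.4   5.7 -10.9] xy [529.6  29.7] q6 -0.02
t 9.50 clicks 2.630 tz 0.025 F [ 10.2   6.3 -11.2] xy [529.6  29.6] q6 0.02
t 9.60 clicks 2.755 tz 0.118 F [ 11.1   6.3 -11.6] xy [529.7  29.6] q6 0.06
t 9.70 clicks 2.879 tz 0.169 F [ 10.2   6.4 -12.4] xy [529.7  29.6] q6 0.11
t 9.80 clicks 3.003 tz 0.263 F [  9.9   6.3 -11.2] xy [529.7  29.6] q6 0.15
t 9.90 clicks 3.128 tz 0.256 F [ 11.    5.7 -11.8] xy [529.8  29.6] q6 0.19
```

```bash
m(){ python3 m.py; }
python3 -m crank '[[[0,0,0,-0.00694]]]' >/dev/null; m
python3 -m crank '[[[0,0,0,-0.00694]]]' >/dev/null; m
python3 -m crank '[[[0,0,0,-0.00694]]]' >/dev/null; m
python3 -m crank '[[[0,0,0,-0.00694]]]' >/dev/null; m
python3 -m crank '[[[0,0,0,-0.00694]]]' >/dev/null; m
python3 -m crank '[[[0,0,0,-0.00694]]]' >/dev/null; m
python3 -m crank '[[[0,0,0,-0.00694]]]' >/dev/null; m
python3 -m crank '[[[0,0,0,-0.00694]]]' >/dev/null; m
```

```text
t 10.00 clicks 3.253 tz 0.172 F [ 10.8   6.7 -11.2] xy [529.8  29.6] q6 0.24
t 10.10 clicks 3.379 tz 0.082 F [ 11.1   6.1 -12.2] xy [529.9  29.6] q6 0.28
t 10.20 clicks 3.504 tz 0.022 F [ 11.    5.3 -11.9] xy [529.9  29.6] q6 0.33
t 10.30 clicks 3.629 tz 0.066 F [ 10.9   6.1 -12.9] xy [530.   29.6] q6 0.37
t 10.40 clicks 3.754 tz 0.177 F [ 10.9   6.3 -12.1] xy [530.   29.6] q6 0.41
t 10.50 clicks 3.878 tz 0.276 F [ 10.5   5.7 -11.8] xy [530.1  29.6] q6 0.46
t 10.60 clicks 4.002 tz 0.306 F [ 11.2   5.7 -11.4] xy [530.1  29.5] q6 0.50
t 10.70 clicks 4.126 tz 0.309 F [ 12.2   6.3 -10.7] xy [530.1  29.6] q6 0.54
```

```bash
m(){ python3 m.py; }
python3 -m crank '[[[0,0,0,-0.00694]]]' >/dev/null; m
python3 -m crank '[[[0,0,0,-0.00694]]]' >/dev/null; m
python3 -m crank '[[[0,0,0,-0.00694]]]' >/dev/null; m
python3 -m crank '[[[0,0,0,-0.00694]]]' >/dev/null; m
python3 -m crank '[[[0,0,0,-0.00694]]]' >/dev/null; m
```

```text
t 10.80 clicks 4.252 tz 0.174 F [ 10.9   5.9 -11.4] xy [530.1  29.5] q6 0.59
t 10.90 clicks 4.377 tz 0.148 F [ 11.4   5.2 -11.1] xy [530.2  29.5] q6 0.63
t 11.00 clicks 4.503 tz 0.091 F [ 11.4   5.  -10.7] xy [530.2  29.5] q6 0.67
t 11.10 clicks 4.628 tz 0.168 F [ 11.1   5.2 -10.9] xy [530.3  29.5] q6 0.72
t 11.20 clicks 4.752 tz 0.277 F [ 12.    5.6 -12.2] xy [530.3  29.5] q6 0.76
```

```bash
m(){ python3 m.py; }
python3 -m crank '[[[0,0,0,-0.00694]]]' >/dev/null; m
python3 -m crank '[[[0,0,0,-0.00694]]]' >/dev/null; m
python3 -m crank '[[[0,0,0,-0.00694]]]' >/dev/null; m
python3 -m crank '[[[0,0,0,-0.00694]]]' >/dev/null; m
python3 -m crank '[[[0,0,0,-0.00694]]]' >/dev/null; m
python3 -m crank '[[[0,0,0,-0.00694]]]' >/dev/null; m
python3 -m crank '[[[0,0,0,-0.00694]]]' >/dev/null; m
python3 -m crank '[[[0,0,0,-0.00694]]]' >/dev/null; m
```

```text
t 11.30 clicks 4.876 tz 0.276 F [ 11.3   5.1 -11.1] xy [530.3  29.4] q6 0.81
t 11.40 clicks 5.000 tz 0.402 F [ 11.5   5.  -10.9] xy [530.4  29.4] q6 0.85
t 11.50 clicks 5.125 tz 0.327 F [ 11.1   4.  -11.2] xy [530.4  29.4] q6 0.89
t 11.60 clicks 5.250 tz 0.283 F [ 12.    4.8 -11.6] xy [530.5  29.3] q6 0.94
t 11.70 clicks 5.376 tz 0.217 F [ 11.6   3.5 -11.6] xy [530.5  29.3] q6 0.98
t 11.80 clicks 5.501 tz 0.126 F [ 12.1   3.5 -11.5] xy [530.5  29.3] q6 1.02
t 11.90 clicks 5.626 tz 0.112 F [ 12.7   2.9 -11.6] xy [530.5  29.3] q6 1.07
t 12.00 clicks 5.751 tz 0.285 F [ 12.2   3.  -11.4] xy [530.5  29.2] q6 1.11
```

```bash
m(){ python3 m.py; }
python3 -m crank '[[[0,0,0,-0.00694]]]' >/dev/null; m
python3 -m crank '[[[0,0,0,-0.00694]]]' >/dev/null; m
python3 -m crank '[[[0,0,0,-0.00694]]]' >/dev/null; m
python3 -m crank '[[[0,0,0,-0.00694]]]' >/dev/null; m
python3 -m crank '[[[0,0,0,-0.00694]]]' >/dev/null; m
python3 -m crank '[[[0,0,0,-0.00694]]]' >/dev/null; m
python3 -m crank '[[[0,0,0,-0.00694]]]' >/dev/null; m
python3 - <<'E'
import numpy as np
for a,b in(([.276,.306,.309,.174,.148,.091,.168,.277],3.877),([.276,.402,.327,.283,.217,.126,.112,.285],4.876),([.215,.306,.28,.144,-.009,.013,.035,.059],.88),([.189,.24,.287,.195,.048,.022,.025,.118],1.879),([.169,.263,.256,.172,.082,.022,.066,.177],2.879)):
    c=b+np.arange(8)/8;z=(np.array(a)*np.exp(2j*np.pi*c)).sum();print("crest phase",np.angle(z)/2/np.pi,abs(z)/4)
E
```

```text
t 12.10 clicks 5.875 tz 0.339 F [ 11.6   3.9 -10.8] xy [530.5  29.2] q6 1.15
t 12.20 clicks 5.999 tz 0.385 F [ 11.6   3.  -10.3] xy [530.6  29.1] q6 1.20
t 12.30 clicks 6.124 tz 0.381 F [ 12.    2.7 -11.8] xy [530.6  29.1] q6 1.24
t 12.40 clicks 6.249 tz 0.299 F [ 11.4   2.1 -10.4] xy [530.6  29.1] q6 1.28
t 12.50 clicks 6.375 tz 0.232 F [ 11.4   2.5 -11.3] xy [530.6  29. ] q6 1.33
t 12.60 clicks 6.500 tz 0.140 F [ 10.8   1.7 -11.8] xy [530.6  29. ] q6 1.37
t 12.70 clicks 6.625 tz 0.133 F [ 12.4   1.4 -10. ] xy [530.6  28.9] q6 1.42
crest phase -0.034206974193371306 0.10398209263493102
crest phase 0.037065739894960086 0.1205179581559949
crest phase 0.030227899914503885 0.15814083049402908
crest phase 0.05375286999658409 0.1321454090361627
crest phase 0.02851601188236868 0.11052582695876977
```

```bash
m(){ python3 m.py; }
python3 -m crank '[[[0,0,0,-0.0083]]]' >/dev/null; m
python3 -m crank '[[[0.007,0,0,0],[0,0,0,0]]]' >/dev/null; m
python3 -m crank '[[[0,0,0,0],[0,0,0,0],[0,0,0,0],[0,0,0,0],[0,0,0,0],[0,0,0,0],[0,0,0,0],[0,0,0,0]]]' 1; m
```

```text
t 12.80 clicks 6.774 tz 0.246 F [ 11.4   1.5 -11.4] xy [530.6  28.9] q6 1.47
t 13.00 clicks 6.770 tz -0.020 F [ 6.8  1.  -4.9] xy [530.6  28.9] q6 1.47
time_s: 13.8
tcp_pos: [528.3, 29.0, 83.2]
tool_rot: [1.898, 1.571, -1.107]
contact_force: [0.2, 0.5, -0.4]
width: 0.999
t 13.80 clicks 6.771 tz -0.004 F [ 0.2  0.5 -0.4] xy [528.3  29. ] q6 1.47
```

```bash
python3 -m crank '[[[0,0,0.1,0],[0,0,0.15,0],[0,0,0.15,0],[0,0,0.15,0],[-0.07,-0.14,0,0],[-0.07,-0.14,0,0],[-0.05,-0.14,0,0],[-0.03,-0.14,0,0],[0,-0.14,0,0],[0,-0.14,0,0],[0,0,0,0]]]'
python3 - <<'E'
from h import *
a=cv2.cvtColor(camera("top"),cv2.COLOR_RGB2BGR);cv2.imwrite("pics/t3.png",a)
b=cv2.cvtColor(camera("side"),cv2.COLOR_RGB2BGR)
cv2.imwrite("pics/end.png",np.hstack([cv2.resize(a[150:290,190:330],(400,400)),cv2.resize(b[170:310,210:350],(400,400))]))
m=cv2.inRange(cv2.cvtColor(a,cv2.COLOR_BGR2HSV),(5,150,100),(20,255,255))
n,l,st,c=cv2.connectedComponentsWithStats(m)
for i in range(1,n):
    if st[i,4]>20: print(c[i],st[i,4],ray("top",*c[i],115))
s=observe();print(s['time_s'],s['tcp_pos'],s['contact_force'])
E
```

```text
time_s: 14.9
tcp_pos: [462.4, -227.2, 248.4]
tool_rot: [2.046, 1.569, -0.964]
contact_force: [-0.5, 0.6, 1.0]
width: 0.999
[264.3258427  230.47191011] 89 [529.31752204  28.44151182 115.        ]
[396.42629482 244.66932271] 251 [ 493.41584196 -233.97538063  115.        ]
15.0 [ 461.92221605 -223.60579903  247.93449283] [ 0.49643245 -0.89220014 -0.16766917]
```

View pics/end.png

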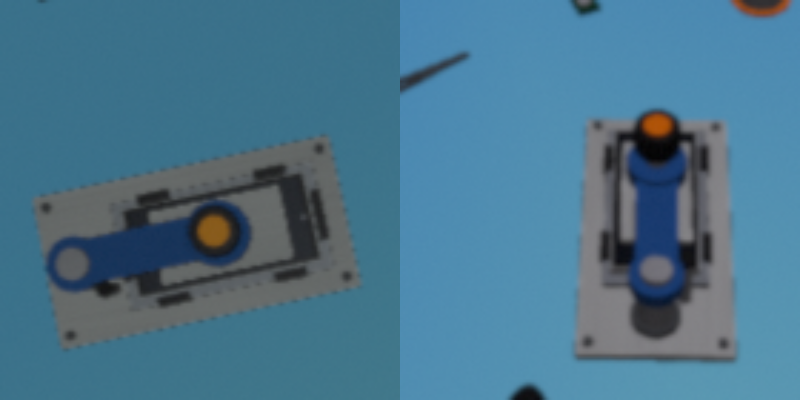

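The knob now stands at (529.3, 28.4), and I measured the bed centre at (530.0, 28.6), so the arm is on its stop with the robot clear. Handing in.

```bash
python3 -c "
from rig import *
print(job_done())"
```

```text
the job is handed in; nothing more can be done
None
```

The press arm is on its stop with the clamp wound to the third stiff click. I let go of the knob and handed the job in at about 15 s; it reports no verdict.

- **Swing:** I moved the arm by the gripped knob in short arcs until the knob stopped and the side force rose. The knob turned about 0.2 click during the swing, and I allowed for that when counting.
- **Winding:** I wound in eighth-click steps. The first four clicks were light. Mean torque over clicks 2 to 4 was 0.13–0.15 N m; I did not average the first. The fifth click averaged 0.22 and the sixth 0.25, matching the first and second stiff clicks. The seventh again had a crest of 0.39 and a dip of 0.13. I stopped at its rest, where the twist on the gripper fell to about zero, then let go.
- **Last checks:** In the final pictures the knob is within about 1 mm of my estimate of the bed centre. The phone lies in its blocks and the robot is clear. I did not compare the other things on the mat with where they started, but the robot passed well above them and felt no contact there.
- **Not certain:** The plate force itself cannot be measured, so the third click rests on the torque readings. The light clicks drifted up by about 0.02 N m, and crest readings scattered by about 0.03, but the step to the stiff clicks was clear.

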